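# Prop the chest lid open on its stay

### The arm

A 7-joint arm with a two-finger parallel gripper is mounted at the origin on a cart in front of the work surface, level with it; the furniture and walls round the work are solid. World frame = base frame: x ahead of the robot, y to its left, z up, the work surface at z = 0. Lengths are in m, angles in rad, forces in N, time in s.
With the tool pointing down it reaches from about 0.4 to 0.85 m from the base axis. Payload 10.4 kg.
Tool frame: the origin (TCP) lies midway between the tips of the shut fingers; the grasp point (between the pads) lies 19 mm behind it; z points along the fingers, y is the line along which they close (so a half turn about z gives the same grasp; the last joint's range is limited). The gripper opens to 85 mm and grips with 20 to 120 N. Pads are 22 mm wide; open, the fingers measure 114 mm over their backs; the gripper's body (76 mm by 85 mm) begins 54 mm behind the grasp point. The pads swing forward as they close: fully open they stand 13 mm farther back than shut.
Start: joints at [1.101, 0.332, -0.065, 1.46, 0.022, 1.35, -0.088], TCP at [0.27, -0.564, 0.201] pointing down, gripper open.
Joint ranges: [-2.6, 2.6], [-0.5, 2.12], [-1.47, 1.34], [0.16, 2.42], [-1.27, 4.41], [0.06, 2.06], [-2.6, 2.6]. Speed limits (rad/s): [2.22, 2.22, 2.79, 2.79, 3.14, 3.14, 3.14].

### API

Orientations are given as a unit quaternion [x, y, z, w].
In Python, from workcell import get_obs, camera, camera_params, hand_in gives the robot as it stands.
- The arm moves only by the tool carry_out, never from a script. Its argument "commands" is a list that holds one entry, the list of rows, each a list of 6 numbers: the shift along the tool's x, y, z in units of 40 mm (1.0 is 40 mm), then the turn, a rotation vector about the tool's x, y, z in units of 6 degrees (1.0 is 6 degrees). In form: [[[x, y, z, ax, ay, az], ...]]. A call has 1 to 20 rows; each row shifts and turns the commanded pose from where the row before left it, along the tool's axes as they then stand; what a row does not reach is not made up. A row lasts 1/12 s, in which the tool goes at most 41.7 mm and 7.16 degrees, less where a joint would pass 70% of its speed; a pose out of reach is approached as far as the arm can. A call is refused whole if a number of a shift passes 1 or a number of a turn 1, either way. A call with a gripper value outside its range is refused whole. "hand" is the closure, from -1 (fully open) to 1 (shut), set as the call begins (left out, the last holds). The fingers move at their own pace and stop on an object; "force" is the grip in N (left out, the last holds). Time passes only in rows, so rows that do not move let the fingers close. It gives the time, the measured TCP pose, the force, the opening and the grip force at its end, in the units of the state.
- get_obs(): the state, without advancing time (a new reading comes with each control period).
- camera(name): name is "side" or "top"; returns the picture (400x640x3 uint8, red, green, blue); there is no depth.
- camera_params(name): a dict with "mtx" (3x3 intrinsics, pixels), "R" (3x3) and "t" (3): a world point X has camera coordinates R X + t. Camera axes: x right, y down, z forward; pixel columns grow to the right and rows downward; lengths in m; the calibration is good to about 2 mm. A picture is of the moment at which its call begins. camera_params takes no time and is no camera call.
- hand_in(): hands the job in; it is judged then, once.
The state is a dict: "clock": time; "joint_pos": joint angles; "joint_velocities": joint speeds; "tau": joint torques, N m; "position": TCP position; "ee_rot": TCP orientation; "ft_force": force on the tool from outside, world axes, zero at the start; "torque": the same for the moment, N m; "grip_width": opening from 0.0 (shut) to 1.0 (fully open); "grasp_force": force on a finger pad.
Only numpy, scipy, OpenCV 4.12 (cv2) and the standard library are available. Lean on these libraries where they do the work, as an engineer would, in place of code of your own. Each camera call takes 0.05 s, during which the arm holds its last target. There are 200 camera calls.

### The job

Air out the small wooden chest: swing its lid open until it leans right back, flip up the steel stay that lies folded inside until it stands at its stop, then take hold of the lid again and lower it until it rests on the tip of the stay, and let go. Never let the lid drop or slam, and leave the tape measure and hole saw near the chest where they stand.

Things in the scene. Friction and masses are not known exactly. Their poses are not given: they have to be found in the camera images.
- chest: Light wooden chest, fixed on the bench, 190 (x) x 300 (y) x 90 mm high without lid, walls 10 mm, 80 mm deep inside; origin at the centre of its underside. The lid hinges on its +x rim, on the left as the robot sees it; its -x front is on the right (yaw 1.05 to 1.75). A partition at y = -80 mm carries the stay; a loose sanding block, 30 mm high, lies at y = 70 to 137 mm.
- lid (a joint): Hinge of the lid about the chest's y axis: 0 closed, grows as it opens, pi/2 upright, 1.78 leaning back at its stop, where its weight keeps it; let go anywhere below pi/2 it falls. Resting on the tip of the upright stay it reads 0.92.
- lid_hinge (a point): Middle of the lid's hinge line, on the +x rim of the chest, 90 mm above the bench; axes are the chest's. The lid is a light wooden panel 200 mm from hinge to free edge, 304 mm wide, 12 mm thick (about 0.4 kg); its underside passes through the hinge line.
- lid_handle (a point): Middle of the lid's dark steel bow handle: round bar 10 mm thick, 110 mm long between its posts, parallel to the hinge line, 175 mm from the hinge line along the lid and 40 mm (bar axis) above the lid's upper face. Axes are the lid's: with the lid closed, as the chest's. When the lid is open the handle is on its far side.
- lid_edge (a point): Middle of the lid's free edge, half-way through its 12 mm thickness. Axes are the lid's: -x points from the hinge to the free edge, z out of its upper face. With the lid open the edge can be pinched across its thickness.
- stay (a joint): Hinge of the stay about the chest's x axis: 0 lying folded across the chest (may start up to 0.05), pi/2 upright, 1.71 at its stop, just past upright, where its weight keeps it; the pivot is easy, and let go short of upright it falls back.
- stay_pivot (a point): Pivot of the stay, on the partition inside the chest 18 mm below the rim; axes are the chest's. The stay lies along the chest's +y from here when folded, under the lid, and swings up towards +z and then a little to -y.
- stay_grip (a point): Point to take the stay: middle of the steel bar 10 mm wide (along the chest's x) and 12 mm deep, 110 mm from its pivot. Axes turn with the stay, y points along it to its tip.
- stay_tip (a point): Centre of the stay's round rubber tip (radius 6 mm), 140 mm from its pivot.
- tape_measure: Tape measure, 38 x 85 x 65 mm, standing left of the chest, behind its hinge; origin at the centre of its underside. Leave alone.
- hole_saw: Red hole saw, 54 mm across and 70 mm high, left of the chest, farther from the robot; origin at the centre of its underside. Leave alone.

How it is judged:
By the outcome, as a careful person would: the job done as asked, in the order asked, and still so for the second after the job is handed in, with the robot touching nothing.
It also fails if it takes over 69 s, if anything falls off the work surface, if the arm or the gripper's body presses on something with over 40 N, if the wrist force passes 120 N, or if a joint passes its speed limit or range.

## Working session

There is one attempt and no reset: what is moved stays moved. The work goes in short steps, Python scripts to look and compute and a tool call to move; the robot and the scene stay as the last step left them, time stands still between calls to the robot, and variables do not carry over. Pictures are saved under pics/ and viewed, at most 10 in all, crops included, and the job is handed in when it is done.

Besides the shell and the picture viewer there is one more tool, called after "Request:" as a command line: name --argument value ..., lists and objects as JSON in quotes. carry_out: Moves the arm, as the interface text tells. Its arguments: {"type":"object","properties":{"commands":{"type":"array"},"hand":{"type":"number"},"force":{"type":"number"}},"required":["commands"]}

```bash
mkdir -p pics; ls; python3 - <<'E'
from workcell import *
import cv2,numpy as np
o=get_obs();print(o)
for n in("side","top"):
    p=camera_params(n);print(n,np.round(p["mtx"],1).tolist(),np.round(p["R"],3).tolist(),np.round(p["t"],3).tolist(),"C",-p["R"].T@p["t"])
    cv2.imwrite(f"pics/{n}0.png",camera(n)[:,:,::-1])
E
```

```text
pics
{'clock': 0.0, 'joint_pos': array([ 1.10140487,  0.33290172, -0.06467653,  1.46095403,  0.02158926,
        1.3499064 , -0.08853831]), 'joint_velocities': array([-6.10969695e-04, -1.91894004e-03,  6.72467446e-04, -5.23970996e-04,
        2.54879019e-05,  1.12828621e-03, -1.77944712e-03]), 'tau': array([-1.84342211e-04, -6.25455594e+01,  4.91713244e-02, -3.91600120e+01,
        1.62637507e-02,  9.90250090e-03,  1.00482580e-04]), 'position': array([ 0.26984442, -0.56327013,  0.2004912 ]), 'ee_rot': array([ 9.75155118e-01,  2.21521899e-01, -1.95280446e-04, -7.10965007e-04]), 'ft_force': array([ 0.07579858,  0.3208423 , -0.69264688]), 'torque': array([ 0.03671861, -0.00356533,  0.04360097]), 'grasp_force': 0.0, 'grip_width': 0.9976371722804503}
side [[366.9, 0.0, 308.1], [0.0, 366.9, 193.7], [0.0, 0.0, 1.0]] [[-1.0, 0.015, -0.007], [0.015, 0.605, -0.796], [-0.008, -0.796, -0.605]] [0.546, -0.014, 1.022] C [0.5545825  0.81393154 0.61112321]
top [[373.2, 0.0, 323.8], [0.0, 373.2, 199.6], [0.0, 0.0, 1.0]] [[0.025, -0.999, -0.024], [-0.995, -0.022, -0.096], [0.096, 0.026, -0.995]] [0.151, 0.566, 0.92] C [0.47094109 0.13937786 0.97310122]
```

View pics/side0.png

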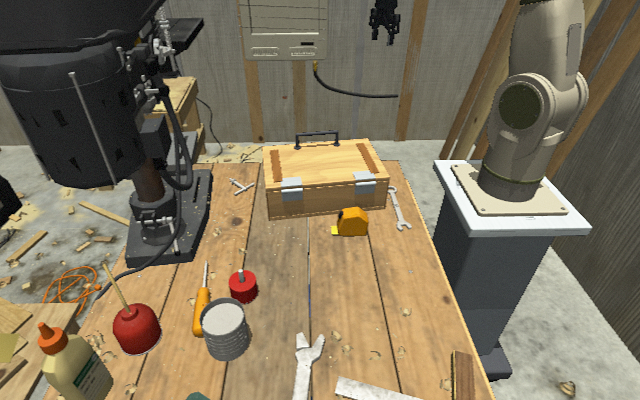

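View pics/top0.png

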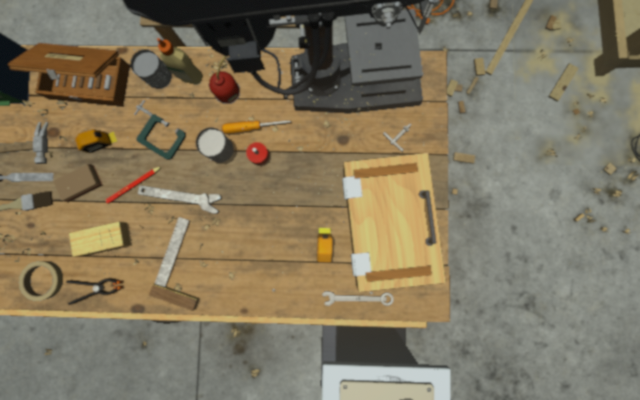

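The top view shows the lid's corners at about (345,163), (428,153), (444,283) and (359,290), and the handle from (425,192) to (433,244). The tape measure is at (325,245) and the hole saw at (257,153). The side view agrees. I'll enlarge one crop to get the pose.

```bash
python3 - <<'E'
import cv2,numpy as np
a=cv2.imread("pics/top0.png")[140:300,335:455];b=cv2.imread("pics/side0.png")[120:225,255:395]
A=cv2.resize(a,None,fx=3.5,fy=3.5,interpolation=cv2.INTER_CUBIC);B=cv2.resize(b,None,fx=2.6,fy=2.6,interpolation=cv2.INTER_CUBIC)
c=np.zeros((560,790,3),np.uint8);c[:A.shape[0],:A.shape[1]]=A;c[:B.shape[0],424:424+B.shape[1]]=B
cv2.imwrite("pics/c0.png",c)
E
```

```text
(no output)
```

View pics/c0.png

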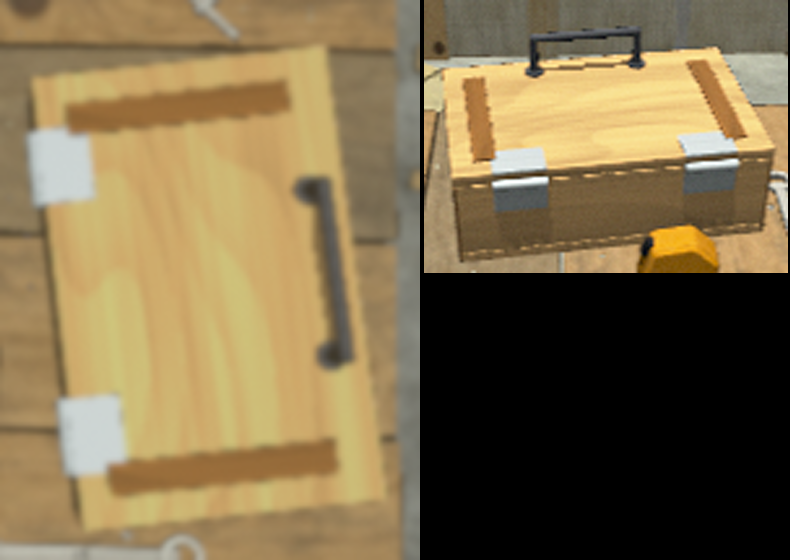

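Lid corners in full-image pixels: top view (344,162), (428,153), (445,282), (359,291); side view (262,147), (368,138), (389,177), (267,188). I'll fit the chest pose to these.

```bash
cat > h.py <<'E'
import numpy as np
from workcell import *
from scipy.spatial.transform import Rotation as Rn
from scipy.optimize import least_squares
def proj(n,X):
    p=camera_params(n);c=p["R"]@np.asarray(X).T+p["t"][:,None];q=p["mtx"]@c;return (q[:2]/q[2]).T
def c2w(P,pose):
    x,y,w=pose;return Rn.from_euler('z',w).apply(P)+[x,y,0]
def toolR(yaw,tilt=0): # tool aligned with chest; tilt: body leans to chest +x
    c=Rn.from_euler('z',yaw).as_matrix()
    return Rn.from_matrix(c@np.array([[0,-1,0],[-1,0,0],[0,0,-1.]]))*Rn.from_rotvec([-tilt,0,0])
def go(tcp,R):  # what to command in tool units from present pose
    o=get_obs();R0=Rn.from_quat(o["ee_rot"])
    print("shift",np.round(R0.inv().apply(tcp-o["position"])/.04,2),"in target axes",np.round(R.inv().apply(tcp-o["position"])/.04,2),"turn",np.round((R0.inv()*R).as_rotvec(degrees=True)/6,2))
def handle(th): # in chest frame
    return np.array([.095-.175*np.cos(th)+.052*np.sin(th),0,.09+.175*np.sin(th)+.052*np.cos(th)])
E
python3 - <<'E'
from h import *
L=[[.095,-.152,.102],[-.105,-.152,.102],[-.105,.152,.102],[.095,.152,.102],[-.08,-.055,.142],[-.08,.055,.142]]
T=[[344.1,162],[427.9,153.1],[445.3,282],[359,291.4],[427.6,191.4],[434.4,242.9]]
S=[[266.9,188.1],[262.3,146.5],[368.1,138.1],[389.2,176.9],[296.2,133.5],[337.3,131.5]]
f=lambda p:np.r_[(proj("top",c2w(np.array(L),p))-T).ravel(),(proj("side",c2w(np.array(L),p))-S).ravel()]
r=least_squares(f,[.5,-.1,1.45],loss='soft_l1');print(r.x.round(4),f(r.x).round(1))
np.save("pose.npy",r.x)
p=r.x;R=toolR(p[2],np.radians(24));R0=toolR(p[2])
h=c2w(handle(0),p);print("handle",h)
go(h+[0,0,.10],R0)
go(h+R.apply([0,0,.019-.06]),R)
E
```

```text
[0.5081 0.0031 1.702 ] [-0.4 -0.5  0.1 -0.9  0.6  0.5 -0.4  0.3 -0.4  0.6 -0.5 -1.5 -1.  -0.6
 -0.4 -1.   0.  -1.   1.5 -0.8  1.1  0.7  0.1 -0.4]
handle [ 0.5186136  -0.07622838  0.142     ]
shift [10.87 -8.3  -1.03] in target axes [  7.76 -11.26  -1.04] turn [-0.01  0.    3.01]
shift [11.   -8.69  0.54] in target axes [  7.76 -10.88  -4.27] turn [-3.98 -0.63  2.97]
```

Request:
carry_out --commands '[[[0.6, -0.46, -0.06, 0, 0, 0], [0.6, -0.46, -0.06, 0, 0, 0], [0.6, -0.46, -0.06, 0, 0, 0], [0.6, -0.46, -0.06, 0, 0, 0], [0.6, -0.46, -0.06, 0, 0, 0], [0.6, -0.46, -0.06, 0, 0, 0], [0.6, -0.46, -0.06, 0, 0, 0], [0.6, -0.46, -0.06, 0, 0, 0], [0.6, -0.46, -0.06, 0, 0, 0], [0.6, -0.46, -0.06, 0, 0, 0], [0.6, -0.46, -0.06, 0, 0, 0], [0.6, -0.46, -0.06, 0, 0, 0], [0.6, -0.46, -0.06, 0, 0, 0], [0.6, -0.46, -0.06, 0, 0, 0], [0.6, -0.46, -0.06, 0, 0, 0], [0.6, -0.46, -0.06, 0, 0, 0], [0.6, -0.46, -0.06, 0, 0, 0], [0.6, -0.46, -0.06, 0, 0, 0]]]' --hand 0.2

```text
clock: 1.6
position: [0.5168, -0.0769, 0.2444]
ee_rot: [0.975, 0.221, -0.0, -0.0]
ft_force: [-0.2, -1.2, 1.3]
grip_width: 0.399
grasp_force: 0.0
```

Request:
carry_out --commands '[[[0, 0, 0, 0, 0, 0.75], [0, 0, 0, 0, 0, 0.75], [0, 0, 0, 0, 0, 0.75], [0, 0, 0, 0, 0, 0.75], [0, 0, 0, -0.8, 0, 0], [0, 0, 0, -0.8, 0, 0], [0, 0, 0, -0.8, 0, 0], [0, 0, 0, -0.8, 0, 0], [0, 0, 0, -0.8, 0, 0], [0, 0, 0, 0, 0, 0], [0, 0, 0, 0, 0, 0]]]'

```text
clock: 2.52
position: [0.5163, -0.0771, 0.2439]
ee_rot: [0.976, 0.066, 0.013, 0.207]
ft_force: [-0.1, -0.9, 0.7]
grip_width: 0.4
grasp_force: 0.0
```

```bash
python3 - <<'E'
from h import *
import cv2
p=np.load("pose.npy");R=toolR(p[2],np.radians(24));h=c2w(handle(0),p)
print(get_obs()["clock"],get_obs()["position"],get_obs()["grip_width"]);go(h+R.apply([0,0,.019-.05]),R)
a=camera("top")[120:300,320:500,::-1];b=camera("side")[60:210,220:420,::-1]
c=np.zeros((540,800,3),np.uint8);c[:,:540:][:, :]=cv2.resize(a,(540,540))if 0 else c[:,:540]
c[:400,:400]=cv2.resize(a,(400,400));c[:300,400:800]=cv2.resize(b,(400,300));cv2.imwrite("pics/c1.png",c)
E
```

```text
2.5167 [ 0.51627322 -0.07712796  0.24386159] 0.3996869772270343
shift [ 0.07 -1.05  1.55] in target axes [ 0.06 -1.05  1.55] turn [-0.02 -0.    0.04]
```

View pics/c1.png

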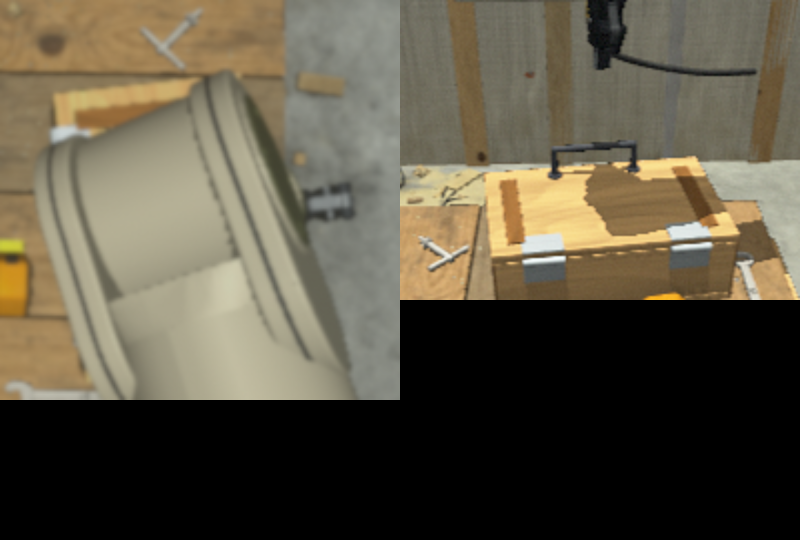

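The wrist camera angle hides the bar from above. In the side crop the gripper, near (604,65), is over the middle of the handle, near (593,148). I'll go down and close.

Request:
carry_out --commands '[[[0, -0.35, 0.3, 0, 0, 0], [0, -0.35, 0.3, 0, 0, 0], [0, -0.35, 0.3, 0, 0, 0], [0, 0, 0.3, 0, 0, 0], [0, 0, 0.3, 0, 0, 0], [0, 0, 0.3, 0, 0, 0], [0, 0, 0.3, 0, 0, 0], [0, 0, 0.3, 0, 0, 0], [0, 0, 0.2, 0, 0, 0], [0, 0, 0.2, 0, 0, 0], [0, 0, 0, 0, 0, 0], [0, 0, 0, 0, 0, 0]]]'

```text
clock: 3.62
position: [0.5175, -0.0855, 0.125]
ee_rot: [0.976, 0.065, 0.014, 0.207]
ft_force: [0.8, -0.7, -0.6]
grip_width: 0.398
grasp_force: 0.0
```

Request:
carry_out --commands '[[[0, 0, 0, 0, 0, 0], [0, 0, 0, 0, 0, 0], [0, 0, 0, 0, 0, 0], [0, 0, 0, 0, 0, 0], [0, 0, 0, 0, 0, 0], [0, 0, 0, 0, 0, 0]]]' --hand 1 --force 30

```text
clock: 4.12
position: [0.5176, -0.0854, 0.1253]
ee_rot: [0.976, 0.065, 0.014, 0.208]
ft_force: [-0.3, -0.1, 0.3]
grip_width: 0.002
grasp_force: 0.0
```

```bash
python3 - <<'E'
from h import *
import cv2
p=np.load("pose.npy")
o=get_obs();R=Rn.from_quat(o["ee_rot"])
g=o["position"]-R.apply([0,0,.019]);print("grasp",g,"handle ends",c2w(np.array([[-.08,-.055,.142],[-.08,.055,.142]]),p))
print(proj("side",[o["position"],g]),proj("side",c2w(np.array([[-.08,-.055,.142],[-.08,.055,.142]]),p)))
b=camera("side")[90:200,240:400,::-1]
cv2.imwrite("pics/c2.png",cv2.resize(b,(800,550),interpolation=cv2.INTER_CUBIC))
E
```

```text
grasp [ 0.51657002 -0.07773962  0.14264112] handle ends [[ 0.57314101 -0.06903386  0.142     ]
 [ 0.46408618 -0.0834229   0.142     ]]
[[317.70869724 136.50610907]
 [318.24915665 132.15335456]] [[297.33900724 134.17175382]
 [337.437372   131.1255398 ]]
```

View pics/c2.png

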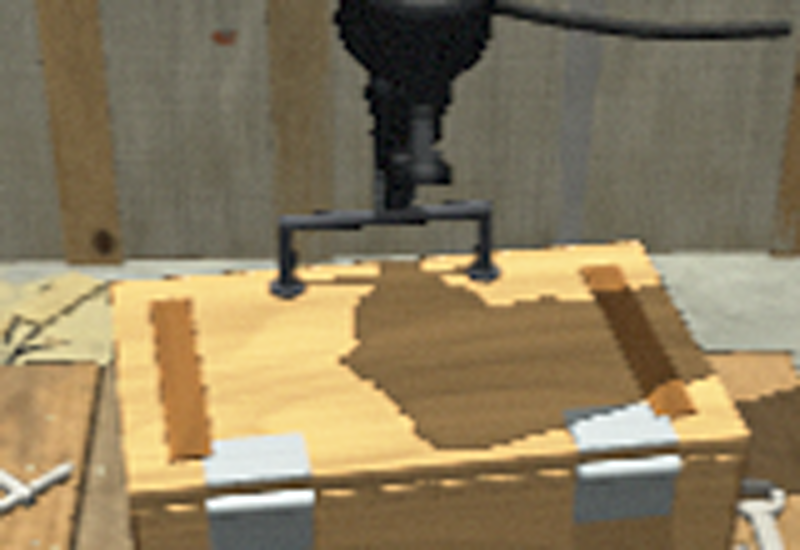

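The gripper closed on nothing. In the crop the fingertip ends at the bar, near (395,208), which is about 4 px above the projected TCP. I'll back off a little and compare the tip with its projection.

Request:
carry_out --commands '[[[0, 0, -0.5, 0, 0, 0], [0, 0, -0.5, 0, 0, 0], [0, 0, -0.5, 0, 0, 0], [0, 0, 0, 0, 0, 0]]]'

```text
clock: 4.5
position: [0.516, -0.0591, 0.1834]
ee_rot: [0.976, 0.065, 0.016, 0.207]
ft_force: [1.5, 1.2, 0.4]
grip_width: 0.0
grasp_force: 0.0
```

```bash
python3 - <<'E'
from h import *
import cv2
o=get_obs();R=Rn.from_quat(o["ee_rot"]);print(o["position"])
g=o["position"]-R.apply([0,0,.019]);q=proj("side",[o["position"],g]);print(q)
b=camera("side")[90:150,270:360,::-1];b=cv2.resize(b,(720,480),interpolation=cv2.INTER_NEAREST)
for u,c in zip(q,((0,0,255),(0,255,0))): cv2.circle(b,tuple(((u-[270,90]+.5)*8).astype(int)),3,c,-1)
cv2.imwrite("pics/c3.png",b)
E
```

```text
[ 0.51596479 -0.0591055   0.18342082]
[[318.90641879 121.44848345]
 [319.53841693 116.56581974]]
```

View pics/c3.png

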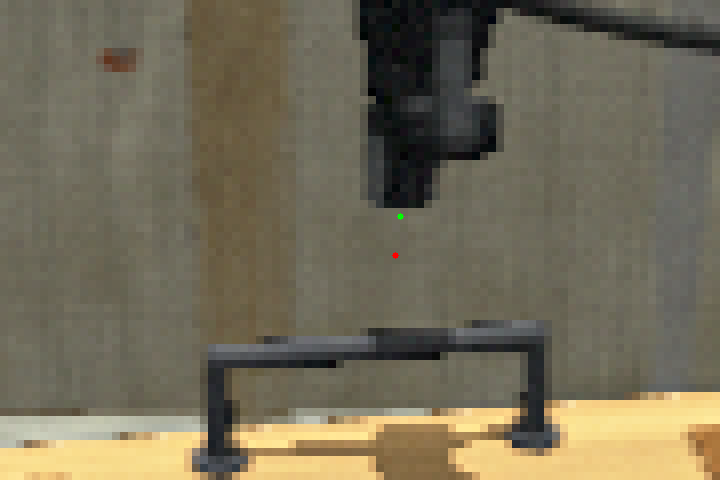

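The tip appears at row 116 but projects to 121.5, so the real tip sits about 20 mm short of the stated TCP along the tool. I'll reopen and go 20 mm deeper.

Request:
carry_out --commands '[[[0, 0, 0, 0, 0, 0], [0, 0, 0, 0, 0, 0], [0, 0, 0, 0, 0, 0], [0, 0, 0, 0, 0, 0], [0, 0, 0.3, 0, 0, 0], [0, 0, 0.3, 0, 0, 0], [0, 0, 0.3, 0, 0, 0], [0, 0, 0.3, 0, 0, 0], [0, 0, 0.2, 0, 0, 0], [0, 0, 0.2, 0, 0, 0], [0, 0, 0.2, 0, 0, 0], [0, 0, 0.2, 0, 0, 0], [0, 0, 0, 0, 0, 0]]]' --hand 0.2

```text
clock: 5.63
position: [0.5179, -0.0943, 0.1053]
ee_rot: [0.976, 0.065, 0.013, 0.208]
ft_force: [-0.0, 0.3, -0.4]
grip_width: 0.401
grasp_force: 0.0
```

Request:
carry_out --commands '[[[0, 0, 0, 0, 0, 0], [0, 0, 0, 0, 0, 0], [0, 0, 0, 0, 0, 0], [0, 0, 0, 0, 0, 0], [0, 0, 0, 0, 0, 0], [0, 0, 0, 0, 0, 0]]]' --hand 1 --force 30

```text
clock: 6.13
position: [0.5185, -0.0909, 0.1064]
ee_rot: [0.976, 0.066, 0.014, 0.206]
ft_force: [-0.9, 7.7, -4.3]
grip_width: 0.096
grasp_force: 30.2
```

It holds the bar: the opening is about 8 mm and the force 30 N. Next I'll work out the opening arc with the tool orientation fixed.

```bash
python3 - <<'E'
from h import *
R=toolR(0,np.radians(24))
ts=np.r_[np.arange(0,1.66,.15),1.785]
for n,ts in(("open",ts),("lower",np.array([1.78,1.62,1.47,1.32,1.17,1.02,.92]))):
  print(n)
  for a,b in zip(ts[:-1],ts[1:]):
    print(round(b,2),np.round(R.inv().apply(handle(b)-handle(a))/.04/5,3)[1:],"x5")
E
```

```text
open
0.15 [ 0.008 -0.137] x5
0.3 [-0.013 -0.136] x5
0.45 [-0.033 -0.133] x5
0.6 [-0.053 -0.126] x5
0.75 [-0.071 -0.117] x5
0.9 [-0.088 -0.105] x5
1.05 [-0.102 -0.091] x5
1.2 [-0.115 -0.074] x5
1.35 [-0.125 -0.057] x5
1.5 [-0.132 -0.037] x5
1.65 [-0.136 -0.017] x5
1.78 [-0.123  0.002] x5
lower
1.62 [0.146 0.   ] x5
1.47 [0.135 0.021] x5
1.32 [0.13  0.041] x5
1.17 [0.123 0.06 ] x5
1.02 [0.112 0.078] x5
0.92 [0.068 0.061] x5
```

Request:
carry_out --commands '[[[0, 0.008, -0.137, 0, 0, 0], [0, 0.008, -0.137, 0, 0, 0], [0, 0.008, -0.137, 0, 0, 0], [0, 0.008, -0.137, 0, 0, 0], [0, 0.008, -0.137, 0, 0, 0], [0, -0.013, -0.136, 0, 0, 0], [0, -0.013, -0.136, 0, 0, 0], [0, -0.013, -0.136, 0, 0, 0], [0, -0.013, -0.136, 0, 0, 0], [0, -0.013, -0.136, 0, 0, 0], [0, -0.033, -0.133, 0, 0, 0], [0, -0.033, -0.133, 0, 0, 0], [0, -0.033, -0.133, 0, 0, 0], [0, -0.033, -0.133, 0, 0, 0], [0, -0.033, -0.133, 0, 0, 0]]]'

```text
clock: 7.38
position: [0.5131, -0.0507, 0.177]
ee_rot: [0.976, 0.066, 0.014, 0.206]
ft_force: [2.4, 8.6, -12.7]
grip_width: 0.102
grasp_force: 31.0
```

```bash
python3 - <<'E'
from h import *
o=get_obs();print(o["joint_pos"].round(2))
p=np.load("pose.npy");R=Rn.from_quat(o["ee_rot"])
g=Rn.from_euler('z',-p[2]).apply(o["position"]-R.apply([0,0,.039])-[p[0],p[1],0]);print(g,handle(.45))
E
```

```text
[ 0.28  0.15 -0.61  1.83  0.51  1.31 -1.93]
[-0.03823785  0.00216199  0.21273239] [-0.03996004  0.          0.21294222]
```

Request:
carry_out --commands '[[[0, -0.053, -0.126, 0, 0, 0], [0, -0.053, -0.126, 0, 0, 0], [0, -0.053, -0.126, 0, 0, 0], [0, -0.053, -0.126, 0, 0, 0], [0, -0.053, -0.126, 0, 0, 0], [0, -0.071, -0.117, 0, 0, 0], [0, -0.071, -0.117, 0, 0, 0], [0, -0.071, -0.117, 0, 0, 0], [0, -0.071, -0.117, 0, 0, 0], [0, -0.071, -0.117, 0, 0, 0], [0, -0.088, -0.105, 0, 0, 0], [0, -0.088, -0.105, 0, 0, 0], [0, -0.088, -0.105, 0, 0, 0], [0, -0.088, -0.105, 0, 0, 0], [0, -0.088, -0.105, 0, 0, 0]]]'

```text
clock: 8.63
position: [0.5043, 0.015, 0.2228]
ee_rot: [0.976, 0.066, 0.014, 0.206]
ft_force: [6.4, 5.4, -18.6]
grip_width: 0.099
grasp_force: 29.9
```

Request:
carry_out --commands '[[[0, -0.102, -0.091, 0, 0, 0], [0, -0.102, -0.091, 0, 0, 0], [0, -0.102, -0.091, 0, 0, 0], [0, -0.102, -0.091, 0, 0, 0], [0, -0.102, -0.091, 0, 0, 0], [0, -0.115, -0.074, 0, 0, 0], [0, -0.115, -0.074, 0, 0, 0], [0, -0.115, -0.074, 0, 0, 0], [0, -0.115, -0.074, 0, 0, 0], [0, -0.115, -0.074, 0, 0, 0], [0, -0.125, -0.057, 0, 0, 0], [0, -0.125, -0.057, 0, 0, 0], [0, -0.125, -0.057, 0, 0, 0], [0, -0.125, -0.057, 0, 0, 0], [0, -0.125, -0.057, 0, 0, 0]]]'

```text
clock: 9.88
position: [0.4941, 0.0928, 0.2372]
ee_rot: [0.976, 0.065, 0.014, 0.208]
ft_force: [6.4, -1.5, -8.6]
grip_width: 0.098
grasp_force: 29.1
```

Request:
carry_out --commands '[[[0, -0.132, -0.037, 0, 0, 0], [0, -0.132, -0.037, 0, 0, 0], [0, -0.132, -0.037, 0, 0, 0], [0, -0.132, -0.037, 0, 0, 0], [0, -0.132, -0.037, 0, 0, 0], [0, -0.136, -0.017, 0, 0, 0], [0, -0.136, -0.017, 0, 0, 0], [0, -0.136, -0.017, 0, 0, 0], [0, -0.136, -0.017, 0, 0, 0], [0, -0.136, -0.017, 0, 0, 0], [0, -0.12, 0.002, 0, 0, 0], [0, -0.12, 0.002, 0, 0, 0], [0, -0.12, 0.002, 0, 0, 0], [0, -0.12, 0.002, 0, 0, 0], [0, 0, 0, 0, 0, 0], [0, 0, 0, 0, 0, 0]]]'

```text
clock: 11.22
position: [0.4846, 0.1637, 0.217]
ee_rot: [0.976, 0.065, 0.014, 0.207]
ft_force: [4.8, 3.7, 4.3]
grip_width: 0.101
grasp_force: 31.2
```

```bash
python3 - <<'E'
from h import *
o=get_obs()
p=np.load("pose.npy");R=Rn.from_quat(o["ee_rot"])
g=Rn.from_euler('z',-p[2]).apply(o["position"]-R.apply([0,0,.039])-[p[0],p[1],0]);print(g,handle(1.78))
print(np.arctan2(g[2]-.09,.095-g[0])-np.arctan2(.052,.175))
E
```

```text
[0.17818107 0.00237774 0.25267382] [0.1822104  0.         0.25038499]
1.754638489486502
```

Request:
carry_out --commands '[[[0, -0.05, 0.01, 0, 0, 0], [0, -0.05, 0.01, 0, 0, 0], [0, -0.05, 0.01, 0, 0, 0], [0, 0, 0, 0, 0, 0], [0, 0, 0, 0, 0, 0]]]'

```text
clock: 11.63
position: [0.484, 0.1688, 0.2141]
ee_rot: [0.976, 0.065, 0.015, 0.207]
ft_force: [3.5, 3.5, 7.4]
grip_width: 0.101
grasp_force: 31.6
```

Request:
carry_out --commands '[[[0, 0, 0, 0, 0, 0], [0, 0, 0, 0, 0, 0], [0, 0, 0, 0, 0, 0], [0, 0, -0.2, 0, 0, 0], [0, 0, -0.3, 0, 0, 0], [0, 0, -0.4, 0, 0, 0], [0, 0, -0.5, 0, 0, 0], [0, 0, -0.5, 0, 0, 0], [0, 0, 0, 0, 0, 0]]]' --hand 0.45

```text
clock: 12.38
position: [0.4798, 0.2011, 0.2869]
ee_rot: [0.976, 0.065, 0.016, 0.206]
ft_force: [0.0, 1.3, 1.2]
grip_width: 0.277
grasp_force: 0.0
```

```bash
python3 - <<'E'
from h import *
import cv2
a=camera("top")[120:310,310:470,::-1];b=camera("side")[60:240,230:430,::-1]
cv2.imwrite("pics/c4.png",np.hstack([cv2.resize(a,(400,475)),cv2.resize(cv2.copyMakeBorder(b,0,58,0,0,0),(400,475))]))
p=np.load("pose.npy")
for n in("top","side"):print(n,proj(n,c2w(np.array([[-.005,.03,.072],[-.005,-.08,.072],[-.005,.06,.072]]),p)).round(0).tolist())
E
```

```text
top [[393.0, 234.0], [388.0, 189.0], [395.0, 246.0]]
side [[333.0, 168.0], [292.0, 172.0], [344.0, 167.0]]
```

View pics/c4.png

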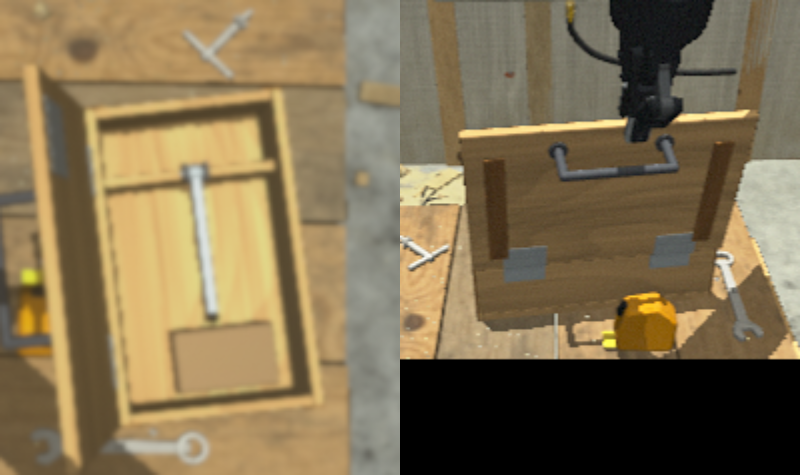

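The lid leans right back. In the top crop the stay runs from its pivot at (194,172) to its tip at (211,313), which is full-image (388,189) to (394,245) and matches the prediction for chest x = -5 mm. Next I'll rise, straighten the tool and go over the stay.

Request:
carry_out --commands '[[[0, 0, -0.5, 0, 0, 0], [0, 0, -0.5, 0, 0, 0], [0, 0, -0.5, 0, 0, 0], [0, 0, 0, 0.8, 0, 0], [0, 0, 0, 0.8, 0, 0], [0, 0, 0, 0.8, 0, 0], [0, 0, 0, 0.8, 0, 0], [0, 0, 0, 0.8, 0, 0], [0, 0, 0, 0, 0, 0]]]'

```text
clock: 13.23
position: [0.4781, 0.2183, 0.3376]
ee_rot: [0.998, 0.062, 0.0, -0.001]
ft_force: [0.1, -1.8, 0.2]
grip_width: 0.278
grasp_force: 0.0
```

```bash
python3 - <<'E'
from h import *
p=np.load("pose.npy");R=toolR(p[2])
go(c2w(np.array([[-.005,.03,.033]]),p)[0],R)
E
```

```text
shift [-0.68  5.58  7.6 ] in target axes [-0.71  5.56  7.61] turn [-0.03 -0.   -0.06]
```

Request:
carry_out --commands '[[[-0.06, 0.46, 0, 0, 0, 0], [-0.06, 0.46, 0, 0, 0, 0], [-0.06, 0.46, 0, 0, 0, 0], [-0.06, 0.46, 0, 0, 0, 0], [-0.06, 0.46, 0, 0, 0, 0], [-0.06, 0.46, 0, 0, 0, 0], [-0.06, 0.46, 0, 0, 0, 0], [-0.06, 0.46, 0, 0, 0, 0], [-0.06, 0.46, 0, 0, 0, 0], [-0.06, 0.46, 0, 0, 0, 0], [-0.06, 0.46, 0, 0, 0, 0], [-0.06, 0.5, 0, 0, 0, 0]]]' --hand 0.1

```text
clock: 14.23
position: [0.4767, -0.0023, 0.3371]
ee_rot: [0.998, 0.067, -0.001, 0.001]
ft_force: [-0.4, -0.0, 0.2]
grip_width: 0.452
grasp_force: 0.0
```

Request:
carry_out --commands '[[[0, 0, 0.5, 0, 0, 0], [0, 0, 0.5, 0, 0, 0], [0, 0, 0.5, 0, 0, 0], [0, 0, 0.5, 0, 0, 0], [0, 0, 0.5, 0, 0, 0], [0, 0, 0.5, 0, 0, 0], [0, 0, 0.5, 0, 0, 0], [0, 0, 0.5, 0, 0, 0], [0, 0, 0.5, 0, 0, 0], [0, 0, 0.5, 0, 0, 0], [0, 0, 0, 0, 0, 0]]]'

```text
clock: 15.15
position: [0.4744, -0.0017, 0.1337]
ee_rot: [0.998, 0.067, -0.004, 0.0]
ft_force: [-0.9, -0.2, 0.9]
grip_width: 0.452
grasp_force: 0.0
```

```bash
python3 - <<'E'
from h import *
p=np.load("pose.npy");R=toolR(p[2])
go(c2w(np.array([[-.005,.03,.033]]),p)[0],R)
E
```

```text
shift [0.12 0.12 2.52] in target axes [0.1  0.12 2.52] turn [-0.    0.07  0.03]
```

Request:
carry_out --commands '[[[0.05, 0.05, 0.4, 0, 0, 0], [0.05, 0.05, 0.4, 0, 0, 0], [0, 0, 0.4, 0, 0, 0], [0, 0, 0.4, 0, 0, 0], [0, 0, 0.3, 0, 0, 0], [0, 0, 0.3, 0, 0, 0], [0, 0, 0.3, 0, 0, 0], [0, 0, 0, 0, 0, 0]]]'

```text
clock: 15.82
position: [0.4806, -0.0053, 0.0358]
ee_rot: [0.998, 0.066, -0.001, -0.0]
ft_force: [-1.0, 0.6, -0.0]
grip_width: 0.451
grasp_force: 0.0
```

Request:
carry_out --commands '[[[0, 0, 0, 0, 0, 0], [0, 0, 0, 0, 0, 0], [0, 0, 0, 0, 0, 0], [0, 0, 0, 0, 0, 0], [0, 0, 0, 0, 0, 0], [0, 0, 0, 0, 0, 0]]]' --hand 1 --force 20

```text
clock: 16.32
position: [0.4822, -0.0042, 0.0384]
ee_rot: [0.998, 0.067, 0.0, -0.0]
ft_force: [-2.0, 5.2, 0.7]
grip_width: 0.124
grasp_force: 22.7
```

```bash
python3 - <<'E'
from h import *
o=get_obs();p=np.load("pose.npy");R=Rn.from_quat(o["ee_rot"])
print(Rn.from_euler('z',-p[2]).apply(o["position"]-R.apply([0,0,.039])-[p[0],p[1],0]))
s=lambda t:np.array([0,-.08+.11*np.cos(t),.072+.11*np.sin(t)])
ts=np.r_[np.arange(0,1.6,.2),1.6,1.72]
for a,b in zip(ts[:-1],ts[1:]):print(round(b,2),np.round(toolR(0).inv().apply(s(b)-s(a))/.04/4,3),"x4")
E
```

```text
[-0.0038126   0.02676199  0.07740532]
0.2 [ 0.014  0.    -0.137] x4
0.4 [ 0.041  0.    -0.131] x4
0.6 [ 0.066  0.    -0.12 ] x4
0.8 [ 0.088  0.    -0.105] x4
1.0 [ 0.108  0.    -0.085] x4
1.2 [ 0.122  0.    -0.062] x4
1.4 [ 0.132  0.    -0.037] x4
1.6 [ 0.137  0.    -0.01 ] x4
1.72 [0.082 0.    0.007] x4
```

Request:
carry_out --commands '[[[0.014, 0, -0.137, 0, 0, 0], [0.014, 0, -0.137, 0, 0, 0], [0.014, 0, -0.137, 0, 0, 0], [0.014, 0, -0.137, 0, 0, 0], [0.041, 0, -0.131, 0, 0, 0], [0.041, 0, -0.131, 0, 0, 0], [0.041, 0, -0.131, 0, 0, 0], [0.041, 0, -0.131, 0, 0, 0], [0.066, 0, -0.12, 0, 0, 0], [0.066, 0, -0.12, 0, 0, 0], [0.066, 0, -0.12, 0, 0, 0], [0.066, 0, -0.12, 0, 0, 0], [0.088, 0, -0.105, 0, 0, 0], [0.088, 0, -0.105, 0, 0, 0], [0.088, 0, -0.105, 0, 0, 0], [0.088, 0, -0.105, 0, 0, 0]]]'

```text
clock: 17.65
position: [0.5154, 0.0003, 0.1171]
ee_rot: [0.998, 0.067, 0.0, -0.001]
ft_force: [1.8, 4.9, -4.6]
grip_width: 0.123
grasp_force: 19.5
```

```bash
python3 - <<'E'
from h import *
o=get_obs();p=np.load("pose.npy");R=Rn.from_quat(o["ee_rot"])
g=Rn.from_euler('z',-p[2]).apply(o["position"]-R.apply([0,0,.039])-[p[0],p[1],0]);print(g,np.hypot(g[1]+.08,g[2]-.072),np.arctan2(g[2]-.072,g[1]+.08))
E
```

```text
[-0.00378537 -0.0067509   0.15613981] 0.11155688894813108 0.85448421642885
```

Request:
carry_out --commands '[[[0.108, 0, -0.085, 0, 0, 0], [0.108, 0, -0.085, 0, 0, 0], [0.108, 0, -0.085, 0, 0, 0], [0.108, 0, -0.085, 0, 0, 0], [0.122, 0, -0.062, 0, 0, 0], [0.122, 0, -0.062, 0, 0, 0], [0.122, 0, -0.062, 0, 0, 0], [0.122, 0, -0.062, 0, 0, 0], [0.132, 0, -0.037, 0, 0, 0], [0.132, 0, -0.037, 0, 0, 0], [0.132, 0, -0.037, 0, 0, 0], [0.132, 0, -0.037, 0, 0, 0], [0.137, 0, -0.01, 0, 0, 0], [0.137, 0, -0.01, 0, 0, 0], [0.137, 0, -0.01, 0, 0, 0], [0.137, 0, -0.01, 0, 0, 0]]]'

```text
clock: 18.98
position: [0.5944, 0.0106, 0.1484]
ee_rot: [0.998, 0.067, 0.0, -0.0]
ft_force: [-1.6, 4.5, -0.7]
grip_width: 0.098
grasp_force: 19.4
```

Request:
carry_out --commands '[[[0.08, 0, 0.007, 0, 0, 0], [0.08, 0, 0.007, 0, 0, 0], [0.08, 0, 0.007, 0, 0, 0], [0.08, 0, 0.007, 0, 0, 0], [0, 0, 0, 0, 0, 0], [0, 0, 0, 0, 0, 0]]]'

```text
clock: 19.48
position: [0.6069, 0.0106, 0.1465]
ee_rot: [0.998, 0.066, 0.0, 0.0]
ft_force: [0.8, 0.2, 0.7]
grip_width: -0.002
grasp_force: 0.0
```

```bash
python3 - <<'E'
from h import *
o=get_obs();p=np.load("pose.npy");R=Rn.from_quat(o["ee_rot"])
g=Rn.from_euler('z',-p[2]).apply(o["position"]-R.apply([0,0,.039])-[p[0],p[1],0]);print(g,np.hypot(g[1]+.08,g[2]-.072),np.arctan2(g[2]-.072,g[1]+.08))
E
```

```text
[-0.00548102 -0.09891324  0.18547266] 0.11503805773367312 1.7359547313068073
```

The gripper shut near the end, so the bar slipped out of the pads. I need a look at where the stay went.

```bash
python3 - <<'E'
from h import *
import cv2
a=camera("top")[120:310,310:470,::-1];b=camera("side")[60:180,240:390,::-1]
cv2.imwrite("pics/c5.png",np.hstack([cv2.resize(a,(320,380)),cv2.resize(b,(475,380))]))
p=np.load("pose.npy")
s=lambda t,r:np.array([-.004,-.08+r*np.cos(t),.072+r*np.sin(t)])
for t in(0,1.5,1.71):
  for n,o,k in(("top",[310,120],2),("side",[240,60],3.167)):print(t,n,((proj(n,c2w(np.array([s(t,0),s(t,.14)]),p))-o)*k).round(0).tolist())
E
```

```text
0 top [[155.0, 137.0], [169.0, 253.0]]
0 side [[165.0, 355.0], [330.0, 341.0]]
1.5 top [[155.0, 137.0], [176.0, 130.0]]
1.5 side [[165.0, 355.0], [172.0, 201.0]]
1.71 top [[155.0, 137.0], [172.0, 102.0]]
1.71 side [[165.0, 355.0], [133.0, 205.0]]
```

View pics/c5.png

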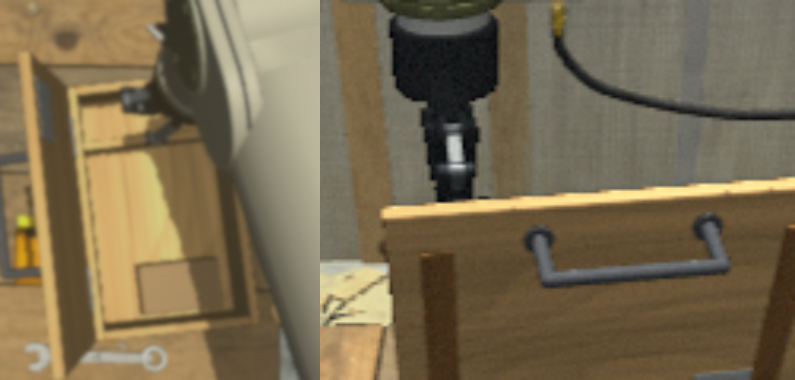

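The stay isn't folded: nothing lies across the floor in the top view. In the side crop its dark tip shows at about (483,198), just robot-side of the shut fingers, so it's roughly upright and leaning on them. I'll move the fingers slowly away in its opening direction so it follows to its stop.

Request:
carry_out --commands '[[[0.06, 0, 0, 0, 0, 0], [0.06, 0, 0, 0, 0, 0], [0.06, 0, 0, 0, 0, 0], [0.06, 0, 0, 0, 0, 0], [0.06, 0, 0, 0, 0, 0], [0.06, 0, 0, 0, 0, 0], [0.06, 0, 0, 0, 0, 0], [0.06, 0, 0, 0, 0, 0], [0.06, 0, 0, 0, 0, 0], [0.06, 0, 0, 0, 0, 0], [0, 0, 0, 0, 0, 0]]]'

```text
clock: 20.5
position: [0.6309, 0.0146, 0.1464]
ee_rot: [0.998, 0.066, 0.0, -0.0]
ft_force: [0.3, -0.1, -0.6]
grip_width: 0.001
grasp_force: 0.0
```

```bash
python3 - <<'E'
from h import *
import cv2
a=camera("top")[150:250,330:430,::-1];b=camera("side")[80:140,250:330,::-1]
cv2.imwrite("pics/c6.png",np.hstack([cv2.resize(a,(300,300)),cv2.resize(b,(480,360),interpolation=cv2.INTER_CUBIC)[:300]]))
p=np.load("pose.npy")
s=lambda t,r:np.array([-.004,-.08+r*np.cos(t),.072+r*np.sin(t)])
for t in(1.4,1.57,1.71):print(t,((proj("side",c2w(np.array([s(t,.11),s(t,.14)]),p))-[250,80])*6+[300,0]).round(0).tolist(),((proj("top",c2w(np.array([s(t,.11),s(t,.14)]),p))-[330,150])*3).round(0).tolist())
o=get_obs();print(proj("side",[o["position"]+[0,0,.02]])*6-np.array([250*6-300,480]))
E
```

```text
1.4 [[589.0, 329.0], [600.0, 263.0]] [[197.0, 122.0], [206.0, 125.0]]
1.57 [[544.0, 329.0], [541.0, 263.0]] [[194.0, 96.0], [202.0, 90.0]]
1.71 [[507.0, 335.0], [493.0, 269.0]] [[192.0, 75.0], [198.0, 62.0]]
[[441.21156555 370.44644577]]
```

View pics/c6.png

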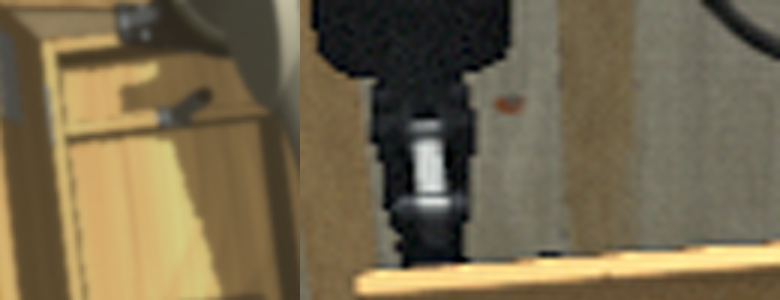

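The top crop shows the stay upright, with its dark tip at about (205,97). That matches about 1.55 rad, short of the 1.71 stop, where the tip would be near (198,62). I'll go over it and nudge it from the robot side with the shut fingers.

Request:
carry_out --commands '[[[0, 0, -0.35, 0, 0, 0], [0, 0, -0.35, 0, 0, 0], [0, 0, -0.35, 0, 0, 0], [0, 0, -0.35, 0, 0, 0], [0, 0, -0.35, 0, 0, 0], [-0.3, 0, -0.1, 0, 0, 0], [-0.4, 0, 0, 0, 0, 0], [-0.4, 0, 0, 0, 0, 0], [-0.4, 0, 0, 0, 0, 0], [-0.4, 0, 0, 0, 0, 0], [-0.4, 0, 0, 0, 0, 0], [-0.2, 0, 0, 0, 0, 0], [0, 0, 0.4, 0, 0, 0], [0, 0, 0.4, 0, 0, 0], [0, 0, 0.4, 0, 0, 0], [0, 0, 0.4, 0, 0, 0], [0, 0, 0, 0, 0, 0]]]'

```text
clock: 22.02
position: [0.5299, 0.0011, 0.1536]
ee_rot: [0.998, 0.066, -0.002, -0.0]
ft_force: [-0.5, -0.3, 0.6]
grip_width: 0.0
grasp_force: 0.0
```

```bash
python3 - <<'E'
from h import *
o=get_obs();p=np.load("pose.npy");R=Rn.from_quat(o["ee_rot"])
print(Rn.from_euler('z',-p[2]).apply(o["position"]-R.apply([0,0,.02])-[p[0],p[1],0]),o["clock"])
E
```

```text
[-0.00481636 -0.02137595  0.17364628] 22.0167
```

Request:
carry_out --commands '[[[0.1, 0, 0, 0, 0, 0], [0.1, 0, 0, 0, 0, 0], [0.1, 0, 0, 0, 0, 0], [0.1, 0, 0, 0, 0, 0], [0.1, 0, 0, 0, 0, 0], [0.1, 0, 0, 0, 0, 0], [0.1, 0, 0, 0, 0, 0], [0.1, 0, 0, 0, 0, 0], [0.06, 0, 0, 0, 0, 0], [0.06, 0, 0, 0, 0, 0], [0.06, 0, 0, 0, 0, 0], [0.06, 0, 0, 0, 0, 0], [0.06, 0, 0, 0, 0, 0], [0.06, 0, 0, 0, 0, 0], [0, 0, 0, 0, 0, 0]]]'

```text
clock: 23.27
position: [0.5778, 0.0075, 0.1564]
ee_rot: [0.998, 0.066, 0.0, -0.0]
ft_force: [0.2, 0.5, -0.1]
grip_width: -0.003
grasp_force: 0.0
```

Request:
carry_out --commands '[[[0.05, 0, 0, 0, 0, 0], [0.05, 0, 0, 0, 0, 0], [0.05, 0, 0, 0, 0, 0], [0.05, 0, 0, 0, 0, 0], [0.05, 0, 0, 0, 0, 0], [0, 0, 0, 0, 0, 0]]]'

```text
clock: 23.77
position: [0.5877, 0.0088, 0.1564]
ee_rot: [0.998, 0.066, 0.0, -0.0]
ft_force: [-0.4, 0.0, -0.3]
grip_width: 0.002
grasp_force: 0.0
```

```bash
python3 - <<'E'
from h import *
o=get_obs();p=np.load("pose.npy");R=Rn.from_quat(o["ee_rot"])
print(Rn.from_euler('z',-p[2]).apply(o["position"]-R.apply([0,0,.02])-[p[0],p[1],0]),o["ft_force"])
E
```

```text
[-0.00473249 -0.07958843  0.17643745] [-0.37222094  0.01604895 -0.31805233]
```

Request:
carry_out --commands '[[[0.05, 0, 0, 0, 0, 0], [0.05, 0, 0, 0, 0, 0], [0.05, 0, 0, 0, 0, 0], [0.05, 0, 0, 0, 0, 0], [0, 0, 0, 0, 0, 0]]]'

```text
clock: 24.18
position: [0.5895, 0.009, 0.1561]
ee_rot: [0.998, 0.066, -0.007, 0.001]
ft_force: [-31.9, -4.3, 19.7]
grip_width: 0.001
grasp_force: 17.7
```

```bash
python3 - <<'E'
from h import *
import cv2
a=camera("top")[150:250,330:430,::-1];b=camera("side")[80:140,250:330,::-1]
cv2.imwrite("pics/c7.png",np.hstack([cv2.resize(a,(300,300)),cv2.resize(b,(480,360),interpolation=cv2.INTER_CUBIC)[:300]]))
E
```

```text
(no output)
```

View pics/c7.png

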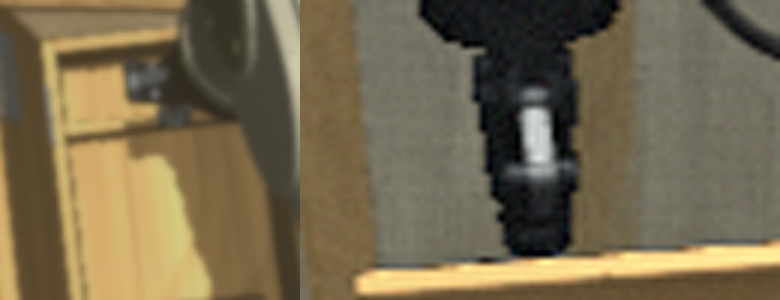

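I've viewed 10 pictures now, so any further checks have to be numeric. The force rose to 32 N with the fingers at y = -81 mm, which is where the stay should stop. I'll back off and rise.

Request:
carry_out --commands '[[[-0.05, 0, 0, 0, 0, 0], [-0.05, 0, 0, 0, 0, 0], [-0.05, 0, 0, 0, 0, 0], [-0.05, 0, 0, 0, 0, 0], [-0.15, 0, 0, 0, 0, 0], [-0.3, 0, 0, 0, 0, 0], [-0.5, 0, 0, 0, 0, 0], [-0.5, 0, 0, 0, 0, 0], [-0.2, 0, -0.3, 0, 0, 0], [0, 0, -0.5, 0, 0, 0], [0, 0, -0.5, 0, 0, 0], [0, 0, -0.5, 0, 0, 0], [0, 0, -0.5, 0, 0, 0], [0, 0, -0.5, 0, 0, 0], [0, 0, -0.5, 0, 0, 0], [0, 0, -0.5, 0, 0, 0], [0, 0, -0.5, 0, 0, 0], [0, 0, -0.5, 0, 0, 0], [0, 0, 0, 0, 0, 0]]]' --hand 0.4

```text
clock: 25.87
position: [0.5229, 0.0005, 0.3525]
ee_rot: [0.998, 0.066, 0.003, 0.0]
ft_force: [0.1, 0.1, -0.5]
grip_width: 0.3
grasp_force: 0.0
```

```bash
python3 - <<'E'
from h import *
p=np.load("pose.npy");R=toolR(p[2]);o=get_obs();print(o["position"],o["clock"])
Rt=toolR(p[2],np.radians(24));T=np.array([.484,.1688,.2141]) # TCP when lid was released
go(T+np.array([-0.0,0.0494,.12]),R); print("T",T)
im=camera("side").astype(int).sum(2)
q=proj("side",c2w(np.array([[-.004,-.08+.14*np.cos(t),.072+.14*np.sin(t)] for t in(1.4,1.55,1.71)]),p)).round(1);print(q.tolist())
print(im[118:130,276:304])
E
```

```text
[0.52292048 0.00054837 0.35245817] 25.8667
shift [-0.24 -5.52  0.45] in target axes [-0.25 -5.52  0.46] turn [ 0.01 -0.05  0.02]
T [0.484  0.1688 0.2141]
[[300.0, 123.8], [291.4, 123.7], [282.2, 124.9]]
[[313 330 320 313 306 324 307 298 312 323 324 320 349 318 308 323 329 301
  277 295 267 266 281 285 272 274 296 280]
 [291 324 323 309 317 310 299 302 307 305 315 324 337 324 309 320 330 289
  283 299 267 275 276 272 272 275 295 284]
 [304 327 306 317 311 304 299 288 296 314 312 318 328 312 314 326 331 321
  305 293 267 261 269 277 287 270 290 285]
 [319 312 307 317 310 310 310 295 301 319 317 319 330 315 311 317 324 328
  313 287 269 257 280 273 255 244 263 274]
 [299 307 304 307 303 293 307 291 285 300 301 299 314 306 288 295 310 286
  281 274 257 245 258 262 359 434 441 525]
 [284 290 289 231 125 167 217 263 256 264 343 432 452 533 603 608 603 581
  581 581 584 587 588 586 587 603 595 602]
 [529 619 604 583 577 583 582 585 587 581 589 589 586 593 600 608 608 598
  602 599 615 616 620 621 619 623 618 615]
 [588 606 594 590 597 595 590 600 604 600 606 604 610 607 609 612 619 624
  624 613 618 607 608 603 554 515 596 572]
 [593 603 609 603 610 610 607 598 602 594 594 589 576 569 560 542 529 515
  493 466 432 391 356 349 300 266 287 281]
 [551 537 529 517 501 474 454 414 358 346 324 319 306 298 285 275 273 257
  264 263 245 236 237 227 234 226 221 220]
 [277 284 269 274 270 256 260 250 220 236 232 230 226 223 223 218 214 232
  220 231 238 231 231 231 235 228 236 241]
 [229 223 215 220 228 228 222 236 233 234 235 233 242 230 231 237 236 240
  234 230 235 222 235 238 233 232 234 224]]
```

The dark tip of the stay is at column 280 of row 123, just above the lid's edge. The prediction for 1.71 was 282, so it stands at its stop. Now back to the handle.

Request:
carry_out --commands '[[[-0.02, -0.46, 0, 0, 0, 0], [-0.02, -0.46, 0, 0, 0, 0], [-0.02, -0.46, 0, 0, 0, 0], [-0.02, -0.46, 0, 0, 0, 0], [-0.02, -0.46, 0, 0, 0, 0], [-0.02, -0.46, 0, 0, 0, 0], [-0.02, -0.46, 0, 0, 0, 0], [-0.02, -0.46, 0, 0, 0, 0], [-0.02, -0.46, 0, 0, 0, 0], [-0.02, -0.46, 0, 0, 0, 0], [-0.02, -0.46, 0, 0, 0, 0], [-0.02, -0.46, 0, 0, 0, 0], [0, 0, 0, -0.8, 0, 0], [0, 0, 0, -0.8, 0, 0], [0, 0, 0, -0.8, 0, 0], [0, 0, 0, -0.8, 0, 0], [0, 0, 0, -0.8, 0, 0], [0, 0, 0, 0, 0, 0], [0, 0, 0, 0, 0, 0]]]'

```text
clock: 27.5
position: [0.4824, 0.2189, 0.347]
ee_rot: [0.976, 0.067, 0.013, 0.207]
ft_force: [0.4, -0.5, -0.1]
grip_width: 0.298
grasp_force: 0.0
```

```bash
python3 - <<'E'
from h import *
p=np.load("pose.npy");go(np.array([.484,.1688,.2141]),toolR(p[2],np.radians(24)));print(get_obs()["position"])
E
```

```text
shift [-0.12 -0.21  3.54] in target axes [-0.13 -0.21  3.54] turn [-0.01  0.    0.05]
[0.48244416 0.21888446 0.34696062]
```

Request:
carry_out --commands '[[[-0.05, -0.1, 0.3, 0, 0, 0], [-0.05, -0.1, 0.3, 0, 0, 0], [0, 0, 0.3, 0, 0, 0], [0, 0, 0.3, 0, 0, 0], [0, 0, 0.3, 0, 0, 0], [0, 0, 0.3, 0, 0, 0], [0, 0, 0.3, 0, 0, 0], [0, 0, 0, 0, 0, 0]]]'

```text
clock: 28.17
position: [0.4828, 0.1881, 0.2666]
ee_rot: [0.976, 0.064, 0.013, 0.208]
ft_force: [0.7, -0.1, -0.6]
grip_width: 0.298
grasp_force: 0.0
```

Request:
carry_out --commands '[[[0, 0, 0.2, 0, 0, 0], [0, 0, 0.2, 0, 0, 0], [0, 0, 0.2, 0, 0, 0], [0, 0, 0.2, 0, 0, 0], [0, 0, 0.2, 0, 0, 0], [0, 0, 0.2, 0, 0, 0], [0, 0, 0.2, 0, 0, 0], [0, 0, 0, 0, 0, 0]]]'

```text
clock: 28.83
position: [0.4855, 0.1666, 0.2157]
ee_rot: [0.976, 0.065, 0.013, 0.208]
ft_force: [0.5, -1.7, 0.7]
grip_width: 0.301
grasp_force: 0.0
```

Request:
carry_out --commands '[[[0, 0, 0, 0, 0, 0], [0, 0, 0, 0, 0, 0], [0, 0, 0, 0, 0, 0], [0, 0, 0, 0, 0, 0], [0, 0, 0, 0, 0, 0], [0, 0, 0, 0, 0, 0]]]' --hand 1 --force 30

```text
clock: 29.33
position: [0.4858, 0.168, 0.2173]
ee_rot: [0.976, 0.065, 0.014, 0.207]
ft_force: [0.1, -0.8, -1.3]
grip_width: 0.101
grasp_force: 29.3
```

```bash
python3 - <<'E'
from h import *
o=get_obs()
p=np.load("pose.npy");R=Rn.from_quat(o["ee_rot"])
g=Rn.from_euler('z',-p[2]).apply(o["position"]-R.apply([0,0,.039])-[p[0],p[1],0]);print(g,handle(1.78),np.arctan2(g[2]-.09,.095-g[0])-np.arctan2(.052,.175))
E
```

```text
[0.18228269 0.00064939 0.25297064] [0.1822104  0.         0.25038499] 1.7736622755959095
```

The handle is gripped again at the stop. I'll lower the lid to about 1.02 first, then feel for the stay.

Request:
carry_out --commands '[[[0, 0.145, 0, 0, 0, 0], [0, 0.145, 0, 0, 0, 0], [0, 0.145, 0, 0, 0, 0], [0, 0.145, 0, 0, 0, 0], [0, 0.145, 0, 0, 0, 0], [0, 0.135, 0.021, 0, 0, 0], [0, 0.135, 0.021, 0, 0, 0], [0, 0.135, 0.021, 0, 0, 0], [0, 0.135, 0.021, 0, 0, 0], [0, 0.135, 0.021, 0, 0, 0], [0, 0.13, 0.041, 0, 0, 0], [0, 0.13, 0.041, 0, 0, 0], [0, 0.13, 0.041, 0, 0, 0], [0, 0.13, 0.041, 0, 0, 0], [0, 0.13, 0.041, 0, 0, 0]]]'

```text
clock: 30.58
position: [0.4964, 0.088, 0.2391]
ee_rot: [0.976, 0.065, 0.014, 0.207]
ft_force: [-1.0, 0.2, -3.5]
grip_width: 0.103
grasp_force: 29.2
```

Request:
carry_out --commands '[[[0, 0.123, 0.06, 0, 0, 0], [0, 0.123, 0.06, 0, 0, 0], [0, 0.123, 0.06, 0, 0, 0], [0, 0.123, 0.06, 0, 0, 0], [0, 0.123, 0.06, 0, 0, 0], [0, 0.112, 0.078, 0, 0, 0], [0, 0.112, 0.078, 0, 0, 0], [0, 0.112, 0.078, 0, 0, 0], [0, 0.112, 0.078, 0, 0, 0], [0, 0.112, 0.078, 0, 0, 0], [0, 0, 0, 0, 0, 0], [0, 0, 0, 0, 0, 0]]]'

```text
clock: 31.58
position: [0.5035, 0.0346, 0.2328]
ee_rot: [0.976, 0.065, 0.014, 0.207]
ft_force: [-1.6, 1.4, -3.0]
grip_width: 0.1
grasp_force: 29.5
```

```bash
python3 - <<'E'
from h import *
o=get_obs()
p=np.load("pose.npy");R=Rn.from_quat(o["ee_rot"])
g=Rn.from_euler('z',-p[2]).apply(o["position"]-R.apply([0,0,.039])-[p[0],p[1],0]);th=np.arctan2(g[2]-.09,.095-g[0])-np.arctan2(.052,.175);print(g,th,np.hypot(g[2]-.09,.095-g[0]),o["ft_force"],R.inv().apply(o["ft_force"]))
print(toolR(0,np.radians(24)).inv().apply(handle(.92)-handle(th))/.04)
E
```

```text
[0.04772921 0.0005122  0.26847384] 1.0230468110370494 0.18462783879818823 [-1.58291393  1.39391717 -2.95132513] [-1.38410164 -2.65359043  2.04979562]
[0.         0.35052273 0.31325896]
```

Request:
carry_out --commands '[[[0, 0.06, 0.05, 0, 0, 0], [0, 0.06, 0.05, 0, 0, 0], [0, 0.06, 0.05, 0, 0, 0], [0, 0.05, 0.045, 0, 0, 0], [0, 0.05, 0.045, 0, 0, 0], [0, 0, 0, 0, 0, 0], [0, 0, 0, 0, 0, 0]]]'

```text
clock: 32.17
position: [0.5053, 0.021, 0.2287]
ee_rot: [0.976, 0.065, 0.014, 0.207]
ft_force: [-0.9, 1.9, -6.8]
grip_width: 0.099
grasp_force: 29.2
```

Request:
carry_out --commands '[[[0, 0.03, 0.027, 0, 0, 0], [0, 0.03, 0.027, 0, 0, 0], [0, 0, 0, 0, 0, 0], [0, 0, 0, 0, 0, 0]]]'

```text
clock: 32.5
position: [0.5056, 0.019, 0.2279]
ee_rot: [0.976, 0.065, 0.014, 0.207]
ft_force: [-3.4, 5.5, -6.2]
grip_width: 0.101
grasp_force: 29.5
```

```bash
cat > th.py <<'E'
from h import *
o=get_obs()
p=np.load("pose.npy");R=Rn.from_quat(o["ee_rot"])
g=Rn.from_euler('z',-p[2]).apply(o["position"]-R.apply([0,0,.039])-[p[0],p[1],0]);th=np.arctan2(g[2]-.09,.095-g[0])-np.arctan2(.052,.175)
f=Rn.from_euler('z',-p[2]).apply(o["ft_force"]);r=g-[.095,0,.09]
print("th",th,"hinge torque N at handle (neg = lid falling onto hand)",(np.cross(r,f)[1])/.1826,f)
E
python3 th.py
```

```text
th 0.933582805636739 hinge torque N at handle (neg = lid falling onto hand) 3.484023051509359 [ 5.90897114  2.64187872 -6.17842854]
```

Request:
carry_out --commands '[[[0, 0.03, 0.027, 0, 0, 0], [0, 0, 0, 0, 0, 0], [0, 0, 0, 0, 0, 0], [0, 0, 0, 0, 0, 0]]]'

```text
clock: 32.83
position: [0.5057, 0.0187, 0.2277]
ee_rot: [0.976, 0.066, 0.014, 0.206]
ft_force: [-5.2, 8.6, -2.3]
grip_width: 0.097
grasp_force: 29.9
```

```bash
python3 th.py
```

```text
th 0.9311912995950986 hinge torque N at handle (neg = lid falling onto hand) 7.979694556743165 [ 9.25165201  4.02983662 -2.31981336]
```

The lid rests on the stay: it no longer moves and the force keeps rising. I'll ease off, let go and back out.

Request:
carry_out --commands '[[[0, -0.03, -0.027, 0, 0, 0], [0, 0, 0, 0, 0, 0], [0, 0, 0, 0, 0, 0]]]'

```text
clock: 33.08
position: [0.5056, 0.0191, 0.2279]
ee_rot: [0.976, 0.066, 0.014, 0.207]
ft_force: [-4.4, 5.4, -6.8]
grip_width: 0.101
grasp_force: 29.5
```

Request:
carry_out --commands '[[[0, 0, 0, 0, 0, 0], [0, 0, 0, 0, 0, 0], [0, 0, 0, 0, 0, 0], [0, 0, 0, 0, 0, 0], [0, 0, -0.1, 0, 0, 0], [0, 0, -0.2, 0, 0, 0], [0, 0, -0.3, 0, 0, 0], [0, 0, -0.4, 0, 0, 0], [0, 0, -0.5, 0, 0, 0], [0, 0, -0.5, 0, 0, 0], [0, 0, -0.5, 0, 0, 0], [0, 0, 0, 0, 0, 0], [0, 0, 0, 0, 0, 0]]]' --hand 0.4

```text
clock: 34.17
position: [0.5008, 0.0594, 0.321]
ee_rot: [0.976, 0.065, 0.015, 0.207]
ft_force: [-0.2, 0.1, 0.1]
grip_width: 0.302
grasp_force: 0.0
```

```bash
python3 - <<'E'
from h import *
import cv2
p=np.load("pose.npy")
im=camera("side");g=im.astype(int)
# lid upper-face brightness check: free-edge corners expected at th=.92 versus fallen/closed
def edge(t):
    u=np.array([-np.cos(t),0,np.sin(t)]);n=np.array([np.sin(t),0,np.cos(t)])
    return np.array([[.095,0,.09]]+0*np.zeros((4,3)))+np.array([.2*u+.012*n]*4)+np.array([[0,y,0] for y in(-.14,-.1,.1,.14)])
for t in(0,.85,.92,1.0,1.78):
    q=proj("side",c2w(edge(t),p));print(t,q.round(0).tolist())
q=proj("side",c2w(edge(.92),p)).round().astype(int)
for c,r in q: print(c,r,g[r-7:r+8,c].sum(1).tolist())
E
```

```text
0 [[266.0, 145.0], [281.0, 144.0], [350.0, 138.0], [364.0, 137.0]]
0.85 [[263.0, 107.0], [280.0, 106.0], [362.0, 101.0], [377.0, 100.0]]
0.92 [[263.0, 106.0], [280.0, 105.0], [363.0, 99.0], [379.0, 98.0]]
1.0 [[263.0, 105.0], [281.0, 104.0], [365.0, 98.0], [381.0, 97.0]]
1.78 [[267.0, 128.0], [287.0, 126.0], [386.0, 119.0], [405.0, 118.0]]
263 106 [326, 333, 315, 328, 328, 315, 312, 273, 525, 536, 547, 557, 558, 556, 534]
280 105 [317, 326, 333, 328, 322, 332, 307, 310, 513, 547, 548, 542, 546, 534, 530]
363 99 [307, 271, 205, 137, 61, 294, 322, 299, 623, 547, 487, 512, 522, 523, 556]
379 98 [339, 336, 341, 301, 201, 123, 21, 300, 598, 527, 490, 507, 524, 516, 548]
```

With the hand clear, the lid's edge lies within 1 px of where 0.92 predicts, and the wrist force is about zero.

```bash
python3 -c "
from workcell import *
print(hand_in())"
```

```text
the job is handed in; nothing more can be done
None
```

The chest is airing: the lid rests on the upright stay at about 0.92 rad, the hand is clear, I never moved the tape measure or hole saw, and the job was handed in at about 34 s with no verdict shown.

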